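# Find the high spot of a printed flywheel with a plunger indicator

### The job

Slide the indicator stand up to the flywheel until its plunger is sprung against the rim, then crank the wheel round under the plunger, watching the needle, to find the highest spot anywhere on the out-of-round rim. Leave the wheel standing with that spot under the plunger and the indicator still pressing on it. Never drive the plunger to the end of its travel or jam it, and leave the other things on the bench where they are.

Things in the scene. Friction and masses are not known exactly. Their poses are not given: they have to be found in the camera images.
- gauge: Bench run-out gauge, fixed to the bench: dark cast bed 150 x 420 x 30 mm high, origin under it on the bench; its +y runs along the guide rail from the indicator end to the spindle end. Spindle axis upright at y = +105 mm (see axis).
- axis (a point): Point on the fixed upright spindle axis, 85 mm above the bench, level with the middle of the flywheel's rim and with the plunger. The grey resin flywheel, about 140 mm across and 26 mm thick (72 to 98 mm above the bench), is clamped on the spindle under the crank; how it is turned on it is unknown.
- hub_top (a point): Top of the crank's clamp hub on the spindle axis, 130 mm above the bench. About the flywheel below it: the rim is out of round, its radius lies between 69 and about 74 mm; it has one highest hump and, well over 90 degrees away, a second hump some 1.7 mm lower; the rest is nearly round. Each hump is 60 to 70 degrees wide.
- spindle (a joint): Angle of the spindle, crank and flywheel (they turn together), rad, positive anticlockwise from above; no end stops; 0 when the crank arm points along the gauge's +x. It has drag (about 5 N at the crank grip) and stays where it is left.
- crank_grip (a point): Point to grip on the crank's upright black handle, 148 mm above the bench. The handle is round, 22 mm across, 120 to 168 mm above the bench, 52 mm from the spindle axis, and revolves freely on its pin, so it can be held and carried round in a circle without turning the hand. The crank arm's top lies at 118 mm.
- column_grip (a point): Point to grip on the indicator stand's upright round steel column: 20 mm across, top 165 mm above the bench, this point at 140 mm on its axis. The stand slides up to 60 mm along the rail (gauge y) to the spindle, against 8 N of friction, and stays where left.
- dial (a point): Centre of the indicator's face-up white dial, 80 mm across, 99 mm above the bench, 60 mm from the column's axis towards the spindle; it rides on the stand, joined to the column by a low bracket.
- plunger: Sprung plunger of the indicator, a 5 mm rod with a 6 mm ball end; origin at the tip of the ball, 85 mm above the bench, 135 mm from the column's axis when not pressed. It points level at the spindle axis. Travel 8 mm into the indicator; spring force 0.8 N at first, 1.6 N at full travel. At the start it is 11 to 43 mm clear of the rim.
- needle (a joint): Needle on the dial, rad. 0 when the plunger is free (needle points at the spindle); turns clockwise, seen from above, as the plunger is pressed in: 0.628 rad (one large division) per mm, end stop at 5.03 rad (8 mm). No movement means no contact; a higher rim gives a larger reading.
- sleeve: Bystander: loose grey printed sleeve, 42 mm across, 75 mm tall; origin under it.
- resin_bottle: Bystander: loose black bottle, 72 mm across, 170 mm tall; origin under it.
- glove_box: Bystander: loose blue carton 120 x 240 x 75 mm; origin under it.
- screwdriver: Bystander: loose screwdriver lying on the bench.

How it is judged:
On the way, in this order (a step that is already met when the one before it is completed fails the run):
1. the plunger is sprung against the rim: the needle reads at least 0.5 mm (value of joint needle above 0.314 rad and contact force between plunger and anything else above 0.3 N), for 0.2 s.
2. the wheel has been cranked round (crank grip at least 40 mm from where it was) under the pressed plunger (distance of crank_grip from where it was at the start of the episode above 0.04 m and value of joint needle above 0.1 rad), for 0.1 s.
At the end, for the whole second after the job is handed in: The plunger rests on the rim's highest spot (its tip at least 72.6 mm from the spindle axis, where the crest gives about 73.2 mm, that is within about 14 degrees of the crest), pressed in at least 0.5 mm, the wheel at rest, crank and stand released, bystanders in place (all of step 1 and horizontal distance between plunger and axis between 0.0726 and 0.0745 m and velocity of joint spindle between -0.05 and 0.05 rad/s); the robot touches nothing.
It fails at once if the plunger is driven to within 0.3 mm of its end stop (value of joint needle above 4.84 rad).
It fails at once if the plunger is struck or jammed with more than 12 N (contact force between plunger and anything else above 12 N).
It fails at once if a bystander is moved by more than 30 mm (distance of any of sleeve, resin_bottle, glove_box, screwdriver from where it was at the start of the episode above 0.03 m).
It also fails if it takes over 72 s, if anything falls off the work surface, if the arm or the gripper's body presses on something with over 40 N, if the wrist force passes 120 N, or if a joint passes its speed limit or range.

### The arm

A 6-joint arm with a two-finger parallel gripper is mounted at the origin on the work surface. World frame = base frame: x ahead of the robot, y to its left, z up, the work surface at z = 0. Lengths are in m, angles in rad, forces in N, time in s.
With the tool pointing down it reaches from about 0.35 to 0.775 m from the base axis. Payload 5.5 kg.
Tool frame: the origin (TCP) lies between the finger pads; the fingertips stand 19 mm ahead of it and the grasp point (between the pads) is the TCP; z points along the fingers, x is the direction in which the jaws open and shut, and the axes are right-handed (so a half turn about z gives the same grasp; the last joint's range is limited). The gripper opens to 85 mm and grips with 20 to 120 N. Pads are 22 mm wide; open, the fingers measure 114 mm over their backs; the gripper's body (76 mm by 85 mm) begins 54 mm behind the grasp point. The pads swing forward as they close: fully open they stand 13 mm farther back than shut.
Start: joints at [1.183, 0.313, 0.046, 1.304, 0, 1.431], TCP at [0.141, 0.557, 0.25] pointing down, gripper open.
Joint ranges: [-2.76, 2.76], [-0.86, 1.69], [-1.03, 1.26], [-2.2, 2.34], [-1.47, 1.5], [-3.14, 3.14]. Speed limits (rad/s): [2.57, 2.57, 3.14, 3.14, 3.14, 3.14].

### API

Orientations are given as a unit quaternion [w, x, y, z].
In Python, from workcell import env gives the robot as it stands. The module is installed in compiled form; this text tells all that it offers.
- The arm moves only by the tool carry_out, never from a script. Its argument "steps" is a list of rows, each a list of 7 numbers: the gripper command: -1 is shut, 1 is fully open, values between are in proportion, then the shift along the tool's x, y, z in m, then the turn, a rotation vector about the tool's x, y, z in rad. A call has 1 to 20 rows; each row shifts and turns the commanded pose from where the row before left it, along the tool's axes as they then stand; what a row does not reach is not made up. A row lasts 1/8 s, in which the tool goes at most 62.5 mm and 10.7 degrees, less where a joint would pass 70% of its speed; a pose out of reach is approached as far as the arm can. A call with a gripper value outside its range is refused whole. The fingers move at their own pace and stop on an object; "grip_force" is the grip in N (left out, the last holds). Time passes only in rows, so rows that do not move let the fingers close. It gives the time, the measured TCP pose, the force and the opening at its end, in the units of the state.
- env.get_state(): the state, without advancing time (a new reading comes with each control period).
- env.read_camera(name): name is "side" or "top" or "wrist"; returns a dict with "color" (480x640x3 uint8, red, green, blue), "K" (3x3 intrinsics, pixels), "dist" ([k1, k2, p1, p2, k3] as OpenCV has them; the pictures are not rectified), "R" (3x3) and "t" (3): a world point X has camera coordinates R X + t. Camera axes: x right, y down, z forward; pixel columns grow to the right and rows downward; lengths in m; the calibration is good to about 2 mm. A picture is of the moment at which its call begins. There is no depth.
- env.hand_in(): hands the job in, once; it reports no verdict.
The state is a dict: "clock": time; "joint_pos": joint angles; "qvel": joint speeds; "tau": joint torques, N m; "tcp_pos": TCP position; "orientation": TCP orientation; "wrist_force": force on the tool from outside, world axes, zero at the start; "ft_torque": the same for the moment, N m; "finger_gap": finger opening in m.
Only numpy, scipy, OpenCV 4.12 (cv2) and the standard library are available. Lean on these libraries where they do the work, as an engineer would, in place of code of your own. Each camera call takes 0.05 s, during which the arm holds its last target. There are 200 camera calls.

## Working session

There is one attempt and no reset: what is moved stays moved. The work goes in short steps, Python scripts to look and compute and a tool call to move; the robot and the scene stay as the last step left them, time stands still between calls to the robot, and variables do not carry over. Pictures are saved under pics/ and viewed, about 8 in all and at most 12, crops included, and the job is handed in when it is done.

Besides the shell and the picture viewer there is one more tool, called after "Call:" as name([rows], argument=value, ...), one row to a line, values as JSON. carry_out: Moves the arm, as the interface text tells. Its arguments: {"type":"object","properties":{"steps":{"type":"array","items":{"type":"array","items":{"type":"number"}}},"grip_force":{"type":"number"}},"required":["steps"]}

```bash
mkdir -p pics; cat > h.py <<'E'
from workcell import env
import cv2,numpy as np
def snap(n,f):
    c=env.read_camera(n); cv2.imwrite(f,c['color'][:,:,::-1]); return c
def ray(c,uv):
    p=cv2.undistortPoints(np.array([[uv]],float),c['K'],c['dist'])[0,0]
    R=np.array(c['R']);d=R.T@np.array([p[0],p[1],1]);o=-R.T@np.array(c['t']);return o,d
def onz(c,uv,z):
    o,d=ray(c,uv);return o+d*(z-o[2])/d[2]
def proj(c,X):
    return cv2.projectPoints(np.array(X,float).reshape(-1,3),cv2.Rodrigues(np.array(c['R']))[0],np.array(c['t'],float),c['K'],c['dist'])[0][:,0]
E
python3 - <<'E'
from h import *
for n in('top','side'):
    c=snap(n,f'pics/{n}0.png');print(n,-np.array(c['R']).T@c['t'],c['K'][0][0])
print(env.get_state())
E
```

```text
top [ 0.35665945 -0.03037727  1.29660752] 508.81004291537164
side [0.09929787 1.40914237 1.24982609] 624.9730053017715
{'clock': 0.1, 'joint_pos': array([1.18332413e+00, 3.13930400e-01, 4.51038119e-02, 1.30360479e+00,
       1.79497255e-05, 1.43120241e+00]), 'qvel': array([ 0.00215045, -0.00230569,  0.00358929, -0.00039563, -0.00018871,
       -0.00150395]), 'tau': array([ 2.02461553e-03, -4.81724310e+01,  2.99244636e+01,  1.27458310e-02,
       -1.40416128e-04, -8.63422720e-07]), 'tcp_pos': array([0.14091557, 0.55703211, 0.24949971]), 'orientation': array([ 3.99753575e-04,  7.89096581e-01,  6.14268604e-01, -7.13177824e-04]), 'wrist_force': array([-0.04205384,  0.60680789,  0.22644576]), 'ft_torque': array([-0.0152003 , -0.03860137, -0.02035839]), 'finger_gap': 0.0853563071490128}
```

View pics/top0.png

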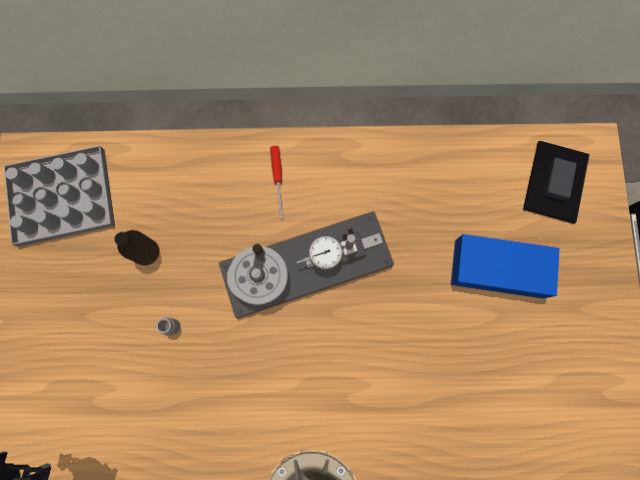

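View pics/side0.png

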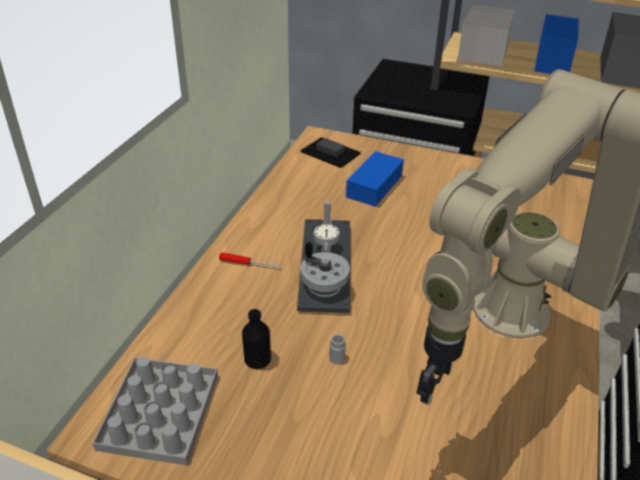

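The top view shows the bed with corners near (375,212), (393,265), (237,318) and (220,264). The hub is near (257,273), the handle near (258,250), the dial at (326,252) and the column near (350,240).

```bash
python3 - <<'E'
from h import *
c=env.read_camera('top');im=c['color']
cv2.imwrite('pics/crop1.png',cv2.resize(im[200:330,210:400,::-1],None,fx=4,fy=4,interpolation=cv2.INTER_CUBIC))
for p in [(375,212),(393,265),(237,318),(220,264)]: print('bed',onz(c,p,.03).round(4))
hsv=cv2.cvtColor(im,cv2.COLOR_RGB2HSV)
m=((hsv[...,2]>190)&(hsv[...,1]<40)).astype(np.uint8);m[:200]=0;m[330:]=0;m[:,:210]=0;m[:,400:]=0
n,l,s,ce=cv2.connectedComponentsWithStats(m);i=1+np.argmax(s[1:,4]);print(s[i],ce[i],onz(c,ce[i],.099).round(4))
p=cv2.convexHull(np.argwhere(l==i)[:,::-1].astype(np.int32));e=cv2.fitEllipse(p);print(e,onz(c,e[0],.099))
E
```

```text
bed [ 0.6958 -0.1721  0.03  ]
bed [ 0.5573 -0.2125  0.03  ]
bed [0.4304 0.1785 0.03  ]
bed [0.5663 0.2238 0.03  ]
[310 237  31  30 576] [325.60763889 251.42361111] [ 0.5817 -0.0427  0.099 ]
((325.2477722167969, 251.4720458984375), (29.366064071655273, 30.271926879882812), 98.25743103027344) [ 0.58154904 -0.04182643  0.099     ]
```

View pics/crop1.png

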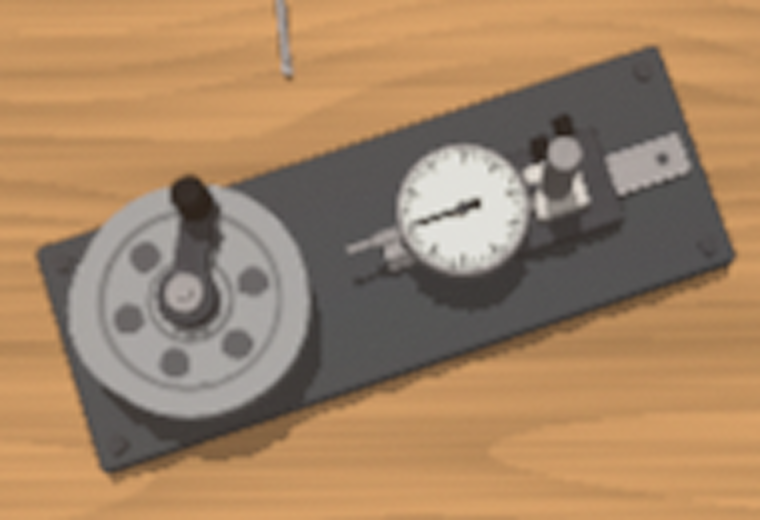

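The crop shows the column top at crop (565,153), the hub top at (184,293), the handle top at (190,192) and the plunger tip at about (347,248).

```bash
python3 - <<'E'
from h import *
c=env.read_camera('top')
f=lambda x,y,z:onz(c,((x+.5)/4+209.5,(y+.5)/4+199.5),z).round(4)
print('col',f(565,153,.165),'hub',f(184,293,.13),'handle',f(190,192,.168),'tip',f(347,248,.085))
B=[f(*p,.03)[:2] for p in[(657,47),(733,262),(108,470),(39,247)]]
print(B,np.mean(B,0)); d=(B[2]+B[3]-B[0]-B[1]);d/=np.linalg.norm(d);print(d,np.mean(B,0)+.105*d)
s=env.get_state();from scipy.spatial.transform import Rotation as R
q=s['orientation'];print(R.from_quat([*q[1:],q[0]]).as_matrix().round(3))
E
```

```text
col [ 0.5997 -0.1     0.165 ] hub [0.5277 0.1205 0.13  ] handle [0.5798 0.1128 0.168 ] tip [0.5603 0.0281 0.085 ]
[array([ 0.6975, -0.1693]), array([ 0.557 , -0.2121]), array([0.4325, 0.1794]), array([0.573 , 0.2256])] [0.565  0.0059]
[-0.30186232  0.95335153] [0.53330446 0.10600191]
[[ 0.245  0.969 -0.   ]
 [ 0.969 -0.245 -0.001]
 [-0.001 -0.    -1.   ]]
```

Call:
carry_out([
  [0,-0.0374,0.0433,0,0,0,0],
  [0,-0.0374,0.0433,0,0,0,0],
  [0,-0.0374,0.0433,0,0,0,0],
  [0,-0.0374,0.0433,0,0,0,0],
  [0,-0.0374,0.0433,0,0,0,0],
  [0,-0.0374,0.0433,0,0,0,0],
  [0,-0.0374,0.0433,0,0,0,0],
  [0,-0.0374,0.0433,0,0,0,0],
  [0,-0.0374,0.0433,0,0,0,0],
  [0,-0.0374,0.0433,0,0,0,0],
  [0,-0.0374,0.0433,0,0,0,0],
  [0,-0.0374,0.0433,0,0,0,0],
  [0,-0.0374,0.0433,0,0,0,0],
  [0,-0.0374,0.0433,0,0,0,0],
  [0,0,0,0,0,0,-0.14],
  [0,0,0,0,0,0,-0.14],
  [0,0,0,0,0,0,-0.14],
  [0,0,0,0,0,0,-0.14],
  [0,0,0,0,0,0,0],
])

```text
clock: 2.58
tcp_pos: [0.6002, -0.0988, 0.25]
orientation: [-0.0, 0.589, 0.808, -0.0]
wrist_force: [-0.3, 0.5, 0.4]
finger_gap: 0.0424
```

```bash
python3 - <<'E'
from h import *
c=snap('wrist','pics/w1.png');s=env.get_state()
from scipy.spatial.transform import Rotation as R
q=s['orientation'];M=R.from_quat([*q[1:],q[0]]).as_matrix();print(M.round(3),s['tcp_pos'],s['clock'],s['joint_pos'].round(2))
o=-np.array(c['R']).T@c['t'];print('cam in tool',(M.T@(o-s['tcp_pos'])).round(3),(M.T@np.array(c['R']).T).round(2),c['K'][0][0])
E
```

```text
[[-0.305  0.952 -0.   ]
 [ 0.952  0.305  0.   ]
 [ 0.    -0.    -1.   ]] [ 0.6002136  -0.09879675  0.25003662] 2.625 [-0.3   0.38  0.14  1.33  0.   -0.6 ]
cam in tool [-0.    -0.085 -0.124] [[ 1.   -0.    0.  ]
 [-0.    0.94  0.33]
 [-0.   -0.33  0.94]] 375.32046858114524
```

View pics/w1.png

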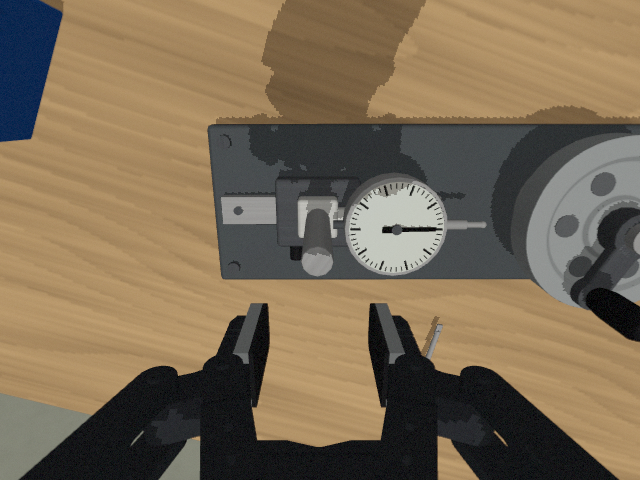

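The wrist view shows the column top at about (317,263), the dial centre at (397,230), the plunger tip at (486,225), and the hub near (632,230). The needle points right, so it reads zero.

```bash
cat >> h.py <<'E'
from scipy.spatial.transform import Rotation as Rn
def tool():
    s=env.get_state();q=s['orientation'];return s,Rn.from_quat([*q[1:],q[0]]).as_matrix()
E
python3 - <<'E'
from h import *
c=env.read_camera('wrist');s,M=tool()
for n,p,z in[('col',(317,263),.165),('colbase',(319,205),.05),('dial',(397,230),.099),('tip',(486,225),.085),('bedL',(209,126),.03),('bedL2',(222,278),.03),('bedbot',(520,278),.03),('bedtop',(520,126),.03)]:
    X=onz(c,p,z);print(n,X.round(4),'tool',(M.T@(X-s['tcp_pos'])).round(4))
E
```

```text
col [ 0.6005 -0.0993  0.165 ] tool [-0.0006  0.0001  0.0851]
colbase [ 0.5923 -0.1003  0.05  ] tool [ 0.0009 -0.0079  0.2001]
dial [ 0.5817 -0.0411  0.099 ] tool [0.0605 0.     0.1512]
tip [0.5594 0.0297 0.085 ] tool [0.1347 0.0003 0.1652]
bedL [ 0.5587 -0.212   0.03  ] tool [-0.0952 -0.074   0.2201]
bedL2 [ 0.6977 -0.1686  0.03  ] tool [-0.0963  0.0716  0.2201]
bedbot [0.6071 0.1163 0.03  ] tool [0.2027 0.0721 0.2202]
bedtop [0.4759 0.0475 0.03  ] tool [ 0.1771 -0.0737  0.2202]
```

Call:
carry_out([
  [0,0,0,0.04,0,0,0],
  [0,0,0,0.04,0,0,0],
  [0,0,0,0.03,0,0,0],
  [0,0,0,0,0,0,0],
  [-1,0,0,0,0,0,0],
  [-1,0,0,0,0,0,0],
  [-1,0,0,0,0,0,0],
  [-1,0,0,0,0,0,0],
  [-1,0.005,0,0,0,0,0],
  [-1,0.005,0,0,0,0,0],
  [-1,0.005,0,0,0,0,0],
  [-1,0.003,0,0,0,0,0],
  [-1,0,0,0,0,0,0],
], grip_force=40)

```text
clock: 4.3
tcp_pos: [0.5964, -0.0837, 0.142]
orientation: [0.003, 0.589, 0.808, -0.0]
wrist_force: [0.6, -6.3, 4.4]
finger_gap: 0.019
```

```bash
python3 - <<'E'
from h import *
c=snap('wrist','pics/w2.png');s,M=tool();print(s['tcp_pos'],s['wrist_force'],s['finger_gap'])
E
```

```text
[ 0.59639141 -0.08372789  0.14206463] [ 1.19014723 -6.17911987  4.21175386] 0.019271574533953284
```

View pics/w2.png

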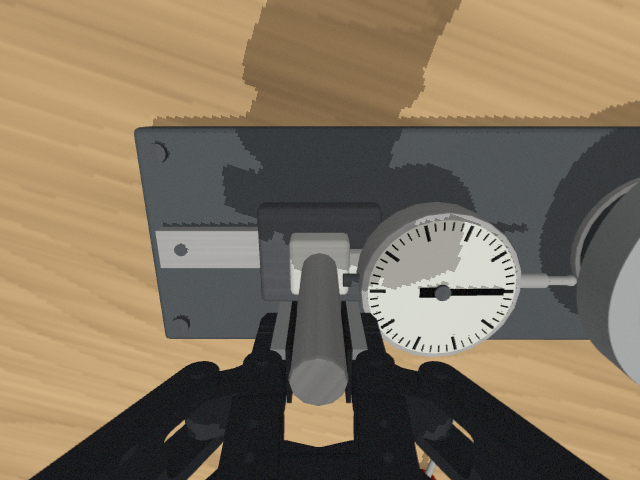

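The needle reads zero. The tip at (577,281) is nearly at the rim's edge, about a centimetre away. I'll write a needle reader and then creep forward.

```bash
cat >> h.py <<'E'
U=np.array([-.305,.952,0]);V=np.array([.952,.305,0])   # gauge y, x
def needle(cam='wrist',C=None,save=None):
    """clockwise needle angle in rad; C = dial centre in world"""
    c=env.read_camera(cam);s,M=tool()
    if C is None: C=s['tcp_pos']+.060*U
    C=np.array([C[0],C[1],.099])
    if save: cv2.imwrite(save,c['color'][:,:,::-1])
    g=cv2.cvtColor(c['color'],cv2.COLOR_RGB2GRAY).astype(np.float32)
    a=np.arange(-180,180,.5)*np.pi/180; r=np.linspace(.013,.025,25)
    P=C+r[None,:,None]*(np.cos(a)[:,None,None]*U+np.sin(a)[:,None,None]*V)  # clockwise from above: U->V
    px=proj(c,P).reshape(len(a),len(r),2).astype(np.float32)
    S=cv2.remap(g,px[...,0],px[...,1],cv2.INTER_LINEAR)
    w=(S<70).mean(1); w[w<.5]=0
    ang=np.angle((w*np.exp(1j*a)).sum()) if w.sum() else np.nan
    return ang%(2*np.pi) if ang>-.6 else ang+2*np.pi, w.sum()
E
python3 -c "
from h import *
print(needle())"
```

```text
(np.float64(6.187212256775849), np.float64(18.52))
```

Call:
carry_out([
  [-1,0.002,0,0,0,0,0],
  [-1,0.002,0,0,0,0,0],
  [-1,0.002,0,0,0,0,0],
  [-1,0,0,0,0,0,0],
])

```text
clock: 4.9
tcp_pos: [0.5946, -0.0782, 0.1421]
orientation: [0.003, 0.589, 0.808, -0.0]
wrist_force: [0.6, -7.8, 3.7]
finger_gap: 0.019
```

```bash
python3 -c "
from h import *
print(needle(save='pics/w3.png'),env.get_state()['tcp_pos'])"
```

```text
(np.float64(6.187381500399697), np.float64(18.560000000000002)) [ 0.59462858 -0.07823555  0.1420802 ]
```

```bash
sed -i 's/return ang%(2\*np.pi) if ang>-.6 else ang+2\*np.pi, w.sum()/return round(ang if ang>-.6 else ang+2*np.pi,3), w.sum()/; s/+.060\*U$/+.060*U-.0018*V/' h.py; python3 -c "
from h import *
print(needle())"
```

```text
(np.float64(-0.009), np.float64(17.96))
```

Call:
carry_out([
  [-1,0.002,0,0,0,0,0],
  [-1,0.002,0,0,0,0,0],
  [-1,0,0,0,0,0,0],
])

```text
clock: 5.38
tcp_pos: [0.5934, -0.0744, 0.1421]
orientation: [0.003, 0.589, 0.808, -0.0]
wrist_force: [0.6, -7.1, 4.5]
finger_gap: 0.0194
```

```bash
python3 -c "
from h import *
print(needle(),env.get_state()['tcp_pos'])"
```

```text
(np.float64(-0.008), np.float64(17.96)) [ 0.59339805 -0.07439906  0.14208468]
```

Call:
carry_out([
  [-1,0.0015,0,0,0,0,0],
  [-1,0.0015,0,0,0,0,0],
  [-1,0,0,0,0,0,0],
])

```text
clock: 5.8
tcp_pos: [0.5926, -0.0719, 0.1421]
orientation: [0.003, 0.589, 0.808, -0.001]
wrist_force: [0.9, -8.3, 3.8]
finger_gap: 0.0192
```

```bash
python3 -c "
from h import *
print(needle(save='pics/w4.png'),env.get_state()['tcp_pos'])"
```

```text
(np.float64(1.334), np.float64(16.64)) [ 0.59257838 -0.0718494   0.14207558]
```

Needle reads 1.33 rad (2.1 mm). Releasing the column and going above the crank handle.

Call:
carry_out([
  [0,0,0,0,0,0,0],
  [0,0,0,0,0,0,0],
  [0,0,0,0,0,0,0],
  [0,0,0,-0.035,0,0,0],
  [0,0,0,-0.035,0,0,0],
  [0,0,0,-0.02,0,0,0],
  [0,0.045,0.011,0,0,0,0],
  [0,0.045,0.011,0,0,0,0],
  [0,0.045,0.011,0,0,0,0],
  [0,0.045,0.011,0,0,0,0],
  [0,0,0,0,0,0,0],
])

```text
clock: 7.22
tcp_pos: [0.5766, 0.1187, 0.2302]
orientation: [-0.0, 0.586, 0.81, 0.0]
wrist_force: [0.4, 0.0, 0.3]
finger_gap: 0.0428
```

```bash
python3 -c "
from h import *
C=np.array([.5926,-.0718,0])+.06*U
print(needle(C=C,save='pics/w5.png'),env.get_state()['tcp_pos'],env.get_state()['clock'])"
```

```text
(np.float64(1.295), np.float64(19.24)) [0.57690018 0.11708763 0.23010863] 7.275
```

View pics/w5.png

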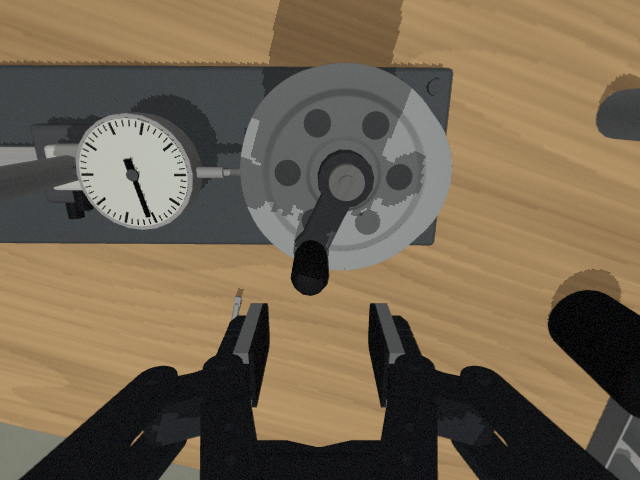

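The needle holds at about 1.3 rad with the column released. The handle top is at (310,283) and the hub top at (347,181).

```bash
python3 - <<'E'
from h import *
c=env.read_camera('wrist');s,M=tool();print(M.round(3)[:2])
h=onz(c,(310,283),.168);a=onz(c,(347,181),.13);w=onz(c,(345,166),.098)
for X in(h,a,w):print(X.round(4),'tool',(M.T@(X-s['tcp_pos'])).round(4))
print(np.linalg.norm((h-a)[:2]))
C=np.array([.5926,-.0718,0])+.06*U;print(needle('top',C))
E
```

```text
[[-0.309  0.951 -0.   ]
 [ 0.951  0.309 -0.   ]]
[0.5806 0.1137 0.168 ] tool [-0.0033  0.0026  0.0621]
[0.5273 0.1191 0.13  ] tool [ 0.0184 -0.0464  0.1001]
[0.5227 0.1186 0.098 ] tool [ 0.0193 -0.0509  0.1321]
0.05358582189427302
(nan, np.float64(0.0))
```

```bash
python3 - <<'E'
from h import *
c=env.read_camera('top');cv2.imwrite('pics/t2.png',cv2.resize(c['color'][180:340,180:440,::-1],None,fx=3,fy=3,interpolation=cv2.INTER_CUBIC))
E
```

```text
(no output)
```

View pics/t2.png

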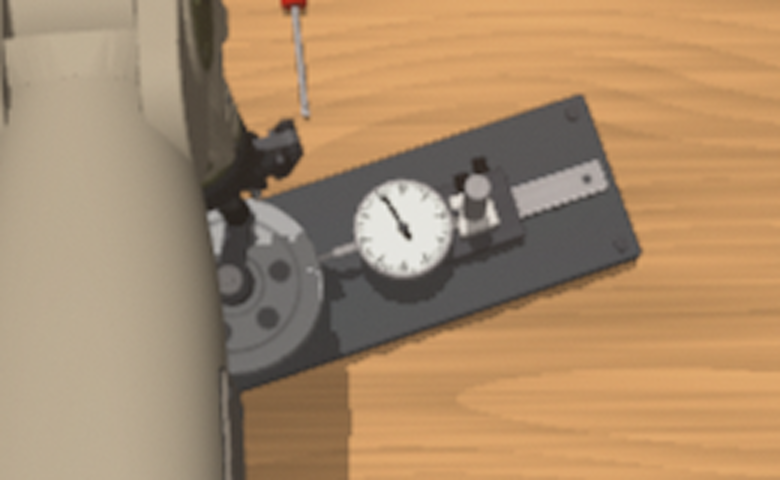

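The top view shows the dial clear of the arm at crop (404,228), with the needle readable. I'll read from that camera.

```bash
cat >> h.py <<'E'
def ntop(save=None):
    c=env.read_camera('top');im=c['color'];g=cv2.cvtColor(im,cv2.COLOR_RGB2GRAY).astype(np.float32)
    hsv=cv2.cvtColor(im,cv2.COLOR_RGB2HSV);m=((hsv[...,2]>170)&(hsv[...,1]<45)).astype(np.uint8)
    b=np.zeros_like(m);b[225:290,290:345]=m[225:290,290:345]
    n,l,s,_=cv2.connectedComponentsWithStats(b);i=1+np.argmax(s[1:,4])
    e=cv2.fitEllipse(cv2.convexHull(np.argwhere(l==i)[:,::-1].astype(np.int32)));C=onz(c,e[0],.099)
    a=np.arange(0,360,1.)*np.pi/180;r=np.linspace(.012,.025,25)
    P=C+r[None,:,None]*(np.cos(a)[:,None,None]*U+np.sin(a)[:,None,None]*V)
    px=proj(c,P).reshape(len(a),len(r),2).astype(np.float32)
    p=cv2.remap(g,px[...,0],px[...,1],cv2.INTER_CUBIC).mean(1);d=np.median(p)-p
    k=np.argmax(cv2.GaussianBlur(np.r_[d,d,d][None],(0,0),4)[0][360:720])
    w=np.array([max(d[(k+j)%360],0) for j in range(-20,21)]);ang=k+(w*np.arange(-20,21)).sum()/w.sum()
    return round(np.deg2rad(ang),3),round(d[k]),np.round(e[0],1),s[i,4]
E
python3 -c "
from h import *
print(ntop())"
```

```text
(np.float64(1.378), 131, array([313.9, 255.7]), np.int32(716))
```

Call:
carry_out([
  [0,-0.003,0.003,0.03,0,0,0],
  [0,0,0,0.03,0,0,0],
  [0,0,0,0.022,0,0,0],
  [0,0,0,0,0,0,0],
  [-1,0,0,0,0,0,0],
  [-1,0,0,0,0,0,0],
  [-1,0,0,0,0,0,0],
  [-1,0,0,0,0,0,0],
], grip_force=40)

```text
clock: 8.48
tcp_pos: [0.5817, 0.1135, 0.1495]
orientation: [0.001, 0.589, 0.808, 0.0]
wrist_force: [-1.6, -0.8, 6.0]
finger_gap: 0.021
```

```bash
python3 -c "
from h import *
print(ntop());s,M=tool();print(s['tcp_pos'],s['wrist_force'],M.round(3)[:2])
A=np.array([.5295,.120]);d=s['tcp_pos'][:2]-A;print(d@V[:2],d@U[:2],np.hypot(*d))"
```

```text
(np.float64(1.379), 134, array([313.9, 255.7]), np.int32(715))
[0.58166281 0.11353514 0.14946553] [-2.0361914  -1.19375913  5.53886466] [[-0.307  0.952  0.002]
 [ 0.952  0.307 -0.   ]]
0.04768721417024659 -0.02206419962929068 0.0525618978722761
```

```bash
cat > r.py <<'E'
from h import *
s,M=tool();d=s['tcp_pos'][:2]-np.array([.5295,.120])
print('needle',ntop()[:2],'theta',np.rad2deg(np.arctan2(d@U[:2],d@V[:2])).round(1),'R',np.hypot(*d).round(4),s['wrist_force'].round(1),s['clock'])
E
python3 -c "
import numpy as np
t=np.deg2rad(np.arange(-25,346,10));x=.052*np.sin(t);y=.052*np.cos(t)
for i in range(len(t)-1):print(round(np.rad2deg(t[i])),'%.4f, %.4f'%(x[i+1]-x[i],y[i+1]-y[i]))"
```

```text
-25 0.0085, 0.0031
-15 0.0089, 0.0016
-5 0.0091, 0.0000
5 0.0089, -0.0016
15 0.0085, -0.0031
25 0.0078, -0.0045
35 0.0069, -0.0058
45 0.0058, -0.0069
55 0.0045, -0.0078
65 0.0031, -0.0085
75 0.0016, -0.0089
85 0.0000, -0.0091
95 -0.0016, -0.0089
105 -0.0031, -0.0085
115 -0.0045, -0.0078
125 -0.0058, -0.0069
135 -0.0069, -0.0058
145 -0.0078, -0.0045
155 -0.0085, -0.0031
165 -0.0089, -0.0016
175 -0.0091, 0.0000
185 -0.0089, 0.0016
195 -0.0085, 0.0031
205 -0.0078, 0.0045
215 -0.0069, 0.0058
225 -0.0058, 0.0069
235 -0.0045, 0.0078
245 -0.0031, 0.0085
255 -0.0016, 0.0089
265 0.0000, 0.0091
275 0.0016, 0.0089
285 0.0031, 0.0085
295 0.0045, 0.0078
305 0.0058, 0.0069
315 0.0069, 0.0058
325 0.0078, 0.0045
335 0.0085, 0.0031
```

Call:
carry_out([
  [-1,0.0085,0.0031,0,0,0,0],
  [-1,0.0089,0.0016,0,0,0,0],
  [-1,0,0,0,0,0,0],
])

```text
clock: 8.9
tcp_pos: [0.5813, 0.1312, 0.1495]
orientation: [0.002, 0.589, 0.808, 0.0]
wrist_force: [0.3, -1.5, 6.0]
finger_gap: 0.0209
```

```bash
python3 r.py
```

```text
needle (np.float64(1.392), 132) theta -5.5 R 0.053 [ 0.3 -1.5  6. ] 8.9
```

Call:
carry_out([
  [-1,0.0091,0,0,0,0,0],
  [-1,0.0089,-0.0016,0,0,0,0],
  [-1,0,0,0,0,0,0],
])

```text
clock: 9.32
tcp_pos: [0.5749, 0.1481, 0.1495]
orientation: [0.002, 0.589, 0.808, 0.001]
wrist_force: [2.4, -1.6, 5.0]
finger_gap: 0.021
```

```bash
python3 r.py
```

```text
needle (np.float64(2.007), 133) theta 14.0 R 0.0534 [ 2.4 -1.6  5. ] 9.325
```

Tracking is good and the needle is rising. Continuing round.

Call:
carry_out([
  [-1,0.0085,-0.0031,0,0,0,0],
  [-1,0.0078,-0.0045,0,0,0,0],
  [-1,0,0,0,0,0,0],
])

```text
clock: 9.75
tcp_pos: [0.5627, 0.1619, 0.1495]
orientation: [0.001, 0.588, 0.809, 0.002]
wrist_force: [3.9, 1.2, 6.1]
finger_gap: 0.0206
```

```bash
python3 r.py
```

```text
needle (np.float64(1.83), 104) theta 33.8 R 0.0535 [3.9 1.2 6.1] 9.75
```

Call:
carry_out([
  [-1,0.0069,-0.0058,0,0,0,0],
  [-1,0.0058,-0.0069,0,0,0,0],
  [-1,0,0,0,0,0,0],
])

```text
clock: 10.18
tcp_pos: [0.5465, 0.1707, 0.1495]
orientation: [0.001, 0.588, 0.809, 0.002]
wrist_force: [3.8, 3.2, 4.8]
finger_gap: 0.0212
```

```bash
python3 r.py
```

```text
needle (np.float64(1.054), 126) theta 53.7 R 0.0535 [3.8 3.2 4.8] 10.175
```

Call:
carry_out([
  [-1,0.0045,-0.0078,0,0,0,0],
  [-1,0.0031,-0.0085,0,0,0,0],
  [-1,0,0,0,0,0,0],
])

```text
clock: 10.6
tcp_pos: [0.5281, 0.1733, 0.1495]
orientation: [-0.0, 0.588, 0.809, 0.002]
wrist_force: [1.4, 4.9, 7.0]
finger_gap: 0.0207
```

```bash
python3 r.py
```

```text
needle (np.float64(0.899), 128) theta 73.7 R 0.0533 [1.4 4.9 7. ] 10.6
```

Call:
carry_out([
  [-1,0.0016,-0.0089,0,0,0,0],
  [-1,0,-0.0091,0,0,0,0],
  [-1,0,0,0,0,0,0],
])

```text
clock: 11.02
tcp_pos: [0.5099, 0.1692, 0.1495]
orientation: [-0.0, 0.588, 0.809, 0.002]
wrist_force: [-0.5, 4.1, 9.4]
finger_gap: 0.021
```

```bash
python3 r.py
```

```text
needle (np.float64(0.749), 132) theta 93.9 R 0.053 [-0.5  4.1  9.4] 11.025
```

Call:
carry_out([
  [-1,-0.0016,-0.0089,0,0,0,0],
  [-1,-0.0031,-0.0085,0,0,0,0],
  [-1,0,0,0,0,0,0],
])

```text
clock: 11.45
tcp_pos: [0.4945, 0.1591, 0.1494]
orientation: [-0.001, 0.588, 0.809, 0.002]
wrist_force: [-0.7, 4.1, 8.8]
finger_gap: 0.0211
```

```bash
python3 r.py
```

```text
needle (np.float64(0.643), 127) theta 114.1 R 0.0525 [-0.7  4.1  8.8] 11.45
```

Call:
carry_out([
  [-1,-0.0045,-0.0078,0,0,0,0],
  [-1,-0.0058,-0.0069,0,0,0,0],
  [-1,0,0,0,0,0,0],
])

```text
clock: 11.88
tcp_pos: [0.4837, 0.1445, 0.1494]
orientation: [-0.0, 0.588, 0.809, 0.002]
wrist_force: [-0.5, 3.2, 9.6]
finger_gap: 0.0209
```

```bash
python3 r.py
```

```text
needle (np.float64(2.274), 128) theta 134.1 R 0.0519 [-0.5  3.2  9.6] 11.875
```

Call:
carry_out([
  [-1,-0.0069,-0.0058,0,0,0,0],
  [-1,-0.0078,-0.0045,0,0,0,0],
  [-1,0,0,0,0,0,0],
])

```text
clock: 12.3
tcp_pos: [0.4786, 0.1271, 0.1494]
orientation: [-0.0, 0.588, 0.809, 0.001]
wrist_force: [-0.6, 2.4, 10.9]
finger_gap: 0.0209
```

```bash
python3 r.py
```

```text
needle (np.float64(3.061), 131) theta 154.4 R 0.0514 [-0.6  2.4 10.9] 12.3
```

Call:
carry_out([
  [-1,-0.0085,-0.0031,0,0,0,0],
  [-1,-0.0089,-0.0016,0,0,0,0],
  [-1,0,0,0,0,0,0],
])

```text
clock: 12.72
tcp_pos: [0.4798, 0.1089, 0.1494]
orientation: [-0.0, 0.589, 0.808, 0.001]
wrist_force: [-0.7, 1.7, 10.7]
finger_gap: 0.0209
```

```bash
python3 r.py
```

```text
needle (np.float64(2.386), 126) theta 174.8 R 0.0509 [-0.7  1.7 10.7] 12.725
```

Both humps are found: about 2.1 rad near 22° and about 3.06 rad near 155°. They differ by roughly 1.6 mm, so the one near 155° is the highest. I'm backing up 20°.

Call:
carry_out([
  [-1,0.0089,0.0016,0,0,0,0],
  [-1,0.0043,0.0014,0,0,0,0],
  [-1,0,0,0,0,0,0],
])

```text
clock: 13.15
tcp_pos: [0.4782, 0.1214, 0.1494]
orientation: [0.001, 0.589, 0.808, -0.0]
wrist_force: [-1.3, -3.4, 10.8]
finger_gap: 0.0214
```

```bash
python3 r.py
```

```text
needle (np.float64(2.996), 139) theta 160.7 R 0.0513 [-1.3 -3.4 10.8] 13.15
```

Call:
carry_out([
  [-1,0.0043,0.0014,0,0,0,0],
  [-1,0,0,0,0,0,0],
])

```text
clock: 13.45
tcp_pos: [0.4784, 0.1257, 0.1494]
orientation: [0.001, 0.589, 0.808, -0.0]
wrist_force: [-0.2, -3.2, 11.1]
finger_gap: 0.0211
```

```bash
python3 r.py
```

```text
needle (np.float64(3.054), 124) theta 155.8 R 0.0514 [-0.2 -3.2 11.1] 13.45
```

Call:
carry_out([
  [-1,0.0041,0.0018,0,0,0,0],
  [-1,0,0,0,0,0,0],
])

```text
clock: 13.75
tcp_pos: [0.479, 0.1302, 0.1494]
orientation: [0.001, 0.589, 0.808, -0.0]
wrist_force: [-0.1, -3.5, 9.8]
finger_gap: 0.0209
```

```bash
python3 r.py
```

```text
needle (np.float64(3.016), 127) theta 150.8 R 0.0515 [-0.1 -3.5  9.8] 13.75
```

The crest is at about 155°, so I'm returning 4°, then releasing and lifting.

Call:
carry_out([
  [-1,-0.0036,-0.0016,0,0,0,0],
  [-1,0,0,0,0,0,0],
  [0,0,0,0,0,0,0],
  [0,0,0,0,0,0,0],
  [0,0,0,0,0,0,0],
  [0,0,0,-0.03,0,0,0],
  [0,0,0,-0.04,0,0,0],
  [0,0,0,-0.04,0,0,0],
  [0,0,0,-0.03,0,0,0],
  [0,0,0,0,0,0,0],
  [0,0,0,0,0,0,0],
])

```text
clock: 15.18
tcp_pos: [0.4776, 0.127, 0.2873]
orientation: [-0.001, 0.589, 0.808, -0.0]
wrist_force: [-0.7, 0.2, 0.7]
finger_gap: 0.0426
```

```bash
python3 r.py; python3 -c "
from h import *
snap('wrist','pics/w6.png');snap('top','pics/t6.png');print(ntop())"
```

```text
needle (np.float64(3.058), 124) theta 154.6 R 0.0524 [-0.7  0.2  0.7] 15.175
(np.float64(3.058), 124, array([314. , 255.6]), np.int32(714))
```

View pics/w6.png

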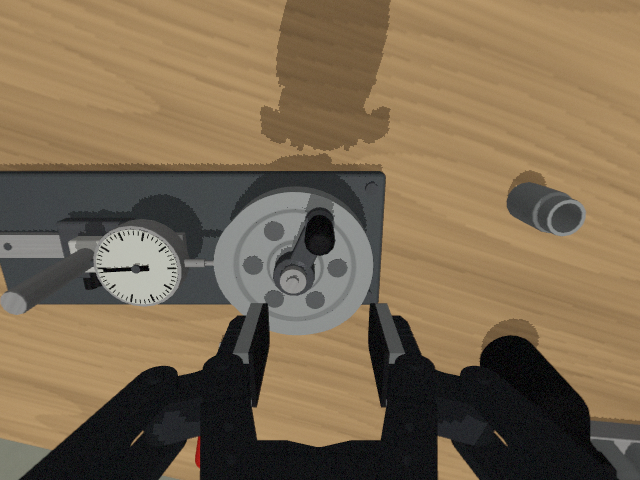

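The picture shows the crank and column released and the gripper clear above them. The needle points away from the spindle at about 3.06 rad, and the plunger is on the rim at about (212,264). The bystanders in view are undisturbed.

```bash
python3 -c "
from h import *
print(env.hand_in())"
```

```text
the job is handed in; nothing more can be done
None
```

I slid the stand up until the needle read about 2.1 mm and let go of the column. I then cranked the wheel from -25° to 175° in roughly 20° steps, reading the needle at each one.

- **Humps found:** one peaks at about 2.1 rad near 22°, the other at about 3.06 rad near 155°. That is about 1.5 mm apart, against the roughly 1.7 mm stated.
- **Choice of crest:** I took 155° as the highest. Readings 5° either side were lower: 3.00 rad at 161°, 3.05 at 156°, 3.02 at 151°.
- **Last check before hand-in:** after I released the crank and lifted clear, the needle still read 3.058 rad (about 4.9 mm pressed). The wrist force was near zero, the gripper was about 14 cm above the handle, and the run was at about 15 s. The sleeve showed no sign of being moved. I did not measure the bystanders' positions again.
- **Not checked:** I did not crank through 175° to 335°. I relied on the statement that the rim has only two humps, both already seen.
- **Disagreement:** the spindle position worked out from the bed's outline was about 14 mm off the hub seen directly. I used the hub.

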